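# Change over the sampling tubes

### The job

Change over the sampling tubes, the two tall ones with a wire eye and a square grip on top. First lift the used one, which stands between or beside the two short stoppered vials in the grey rack, out of its hole and lower it fully down into either hole of the two-hole pale metal holder; then slide the drained one off the free end of the rod on which it hangs by its eye, and lower it fully down into the rack hole that has come free. Do not drop the tubes in or lay them over, leave both upright and released, and leave the vials and everything else where they stand.

Things in the scene. Friction and masses are not known exactly. Their poses are not given: they have to be found in the camera images.
- used_center (a point): Used sampling tube: 16 mm glass tube with round bottom, white cap, wire eye, and on top a ribbed white square grip 12 x 12 mm, 32 mm tall, its middle 63.5 mm above this point. 159 mm tall, about 50 g. Point half-way up on the axis (79.5 mm above the foot); z up the tube, x the eye's axis; grip faces square to x and y. Stands in one of the three rack holes at the start; may lean 2 degrees.
- fresh_center (a point): Drained sampling tube, the same kind and size as the used one; point and axes as there (half-way up, grip middle 63.5 mm above it). At the start it hangs upright by its eye on the rod of the drain stand, the rod along its x axis, 45 to 85 mm from the rod's free end; its foot is then about 80 mm and its top 239 mm above the bench.
- used_foot (a point): Lowest point of the used tube, on its axis; axes as its centre. Above the foot: glass up to 90 mm, cap 21 mm across from 90 to 104 mm, eye from 102 to 130 mm, square grip from 127 to 159 mm.
- fresh_foot (a point): Lowest point of the drained tube, on its axis; axes as its centre. Heights of its parts as on the used tube.
- fresh_eye (a point): Centre of the upright wire eye of the drained tube (inside diameter 18 mm, wire 5 mm thick, 115.5 mm above the foot; the used tube has the same). Axes as its centre. Hanging, it lies 5 mm below the rod's axis; the eye has about 10 mm of play on the rod, so raised 5 mm it is clear all round.
- rod_tip (a point): Centre of the rod's free end. Level steel rod, 8 mm thick, axis 200 mm above the bench, 130 mm long; it runs from here in this point's +x to a fixed post (14 mm thick, 208 mm high, collar 20 mm across and 22 mm long round the rod) on a grey foot plate 130 x 100 x 12 mm. A thing leaves the rod in -x.
- rack_hole0 (a point): Hole 0 of the three in a row in the fixed grey rack (its -y end): centre of its mouth, in the rack's top face 60 mm above the bench. The row runs along this point's y, the holes 42 mm apart. Rack 56 x 146 x 60 mm. The hole is 19 mm wide with a 2.5 mm chamfer; the foot of a tube fully down rests in a seat about 50 mm below the mouth.
- rack_hole1 (a point): Hole 1 of the three in a row in the fixed grey rack (the middle): centre of its mouth, in the rack's top face 60 mm above the bench. The row runs along this point's y, the holes 42 mm apart. Rack 56 x 146 x 60 mm. The hole is 19 mm wide with a 2.5 mm chamfer; the foot of a tube fully down rests in a seat about 50 mm below the mouth.
- rack_hole2 (a point): Hole 2 of the three in a row in the fixed grey rack (its +y end): centre of its mouth, in the rack's top face 60 mm above the bench. The row runs along this point's y, the holes 42 mm apart. Rack 56 x 146 x 60 mm. The hole is 19 mm wide with a 2.5 mm chamfer; the foot of a tube fully down rests in a seat about 50 mm below the mouth.
- holder_hole0 (a point): Hole 0 of the two in the fixed pale metal holder (its -y side), both empty at the start: centre of its mouth, in the holder's top face 60 mm above the bench. The holes are 48 mm apart along this point's y. Holder 56 x 110 x 60 mm. The hole is 19 mm wide with a 2.5 mm chamfer; the foot of a tube fully down rests in a seat about 50 mm below the mouth.
- holder_hole1 (a point): Hole 1 of the two in the fixed pale metal holder (its +y side), both empty at the start: centre of its mouth, in the holder's top face 60 mm above the bench. The holes are 48 mm apart along this point's y. Holder 56 x 110 x 60 mm. The hole is 19 mm wide with a 2.5 mm chamfer; the foot of a tube fully down rests in a seat about 50 mm below the mouth.
- vial_a_center (a point): Short glass vial, 16 mm in diameter, 80 mm tall, with a black rubber stopper; stands in another rack hole, its top 90 mm above the bench. Not to be moved. This point is half-way up.
- vial_b_center (a point): A second such vial, in the remaining rack hole. Not to be moved. This point is half-way up.
- used: The same used sampling tube, origin at its foot.
- fresh: The same drained sampling tube, origin at its foot.
- dropper: Bystander: white dropper bottle, 51 mm across, 143 mm tall, left of the rack; origin under its centre.
- dark_bottle: Bystander: dark reagent bottle, 51 mm across, 93 mm tall, behind the rack to the left; origin under its centre.
- indicator: Bystander: small indicator bottle with a screw cap, 47 mm across, 79 mm tall, at the back near the drain stand; origin under its centre.
- dish: Bystander: flat glass dish with lid, 69 mm across, 15 mm tall, in front of the holder; origin under its centre.
- small_beaker: Bystander: beaker 69 mm across, 82 mm tall, right of the drain stand; origin under its centre.
There are look-alikes about, which are no part of the job. What is shaped like the part that bears holder_hole0 but orange is not meant.

How it is judged (in metres and radians):
On the way, in this order (a step that is already met when the one before it is completed fails the run):
1. the used tube stands fully down in a hole of the holder, released and at rest (((horizontal distance between used_foot and holder_hole0 below 0.006 m and z of used_foot in the frame of holder_hole0 below -0.045 m and angle between used_center's own z axis and vertical below 0.12 rad) or (horizontal distance between used_foot and holder_hole1 below 0.006 m and z of used_foot in the frame of holder_hole1 below -0.045 m and angle between used_center's own z axis and vertical below 0.12 rad)) and linear speed of used below 0.02 m/s and contact force between used and the fingers below 0.1 N), for 0.2 s.
2. the drained tube has been slid off the free end of the rod (x of fresh_eye in the frame of rod_tip below -0.005 m), for 0.1 s.
At the end, for the whole second after the job is handed in: Used tube fully down in a holder hole, drained tube fully down in the free rack hole (foot within 6 mm of the hole's axis, at least 45 mm below its mouth, tube within 7 degrees of upright), both released and at rest; vials upright, within 15 mm of where they stood (all of step 1 and ((horizontal distance between fresh_foot and rack_hole0 below 0.006 m and z of fresh_foot in the frame of rack_hole0 below -0.045 m and angle between fresh_center's own z axis and vertical below 0.12 rad) or (horizontal distance between fresh_foot and rack_hole1 below 0.006 m and z of fresh_foot in the frame of rack_hole1 below -0.045 m and angle between fresh_center's own z axis and vertical below 0.12 rad) or (horizontal distance between fresh_foot and rack_hole2 below 0.006 m and z of fresh_foot in the frame of rack_hole2 below -0.045 m and angle between fresh_center's own z axis and vertical below 0.12 rad)) and linear speed of fresh below 0.02 m/s and contact force between fresh and the fingers below 0.1 N and distance of each of vial_a_center, vial_b_center from where it was at the start of the episode below 0.015 m and angle between each of vial_a_center, vial_b_center's own z axis and vertical below 0.15 rad); the robot touches nothing.
It fails at once if a sampling tube is dropped into a hole (falls faster than 0.7 m/s inside it) ((((horizontal distance between used_foot and holder_hole0 below 0.009 m and z of used_foot in the frame of holder_hole0 below -0.015 m) or (horizontal distance between used_foot and holder_hole1 below 0.009 m and z of used_foot in the frame of holder_hole1 below -0.015 m)) and linear speed of used above 0.7 m/s) or (((horizontal distance between fresh_foot and rack_hole0 below 0.009 m and z of fresh_foot in the frame of rack_hole0 below -0.015 m) or (horizontal distance between fresh_foot and rack_hole1 below 0.009 m and z of fresh_foot in the frame of rack_hole1 below -0.015 m) or (horizontal distance between fresh_foot and rack_hole2 below 0.009 m and z of fresh_foot in the frame of rack_hole2 below -0.015 m)) and linear speed of fresh above 0.7 m/s)).
It fails at once if a sampling tube is laid or knocked over (leans more than 50 degrees) (angle between any of used_center, fresh_center's own z axis and vertical above 0.9 rad).
It fails at once if a bystander is pushed more than 40 mm or knocked over, or a vial leaves its hole (distance of any of dropper, dark_bottle, indicator, dish, small_beaker from where it was at the start of the episode above 0.04 m or angle between any of dropper, dark_bottle, indicator, dish, small_beaker's own z axis and vertical above 0.6 rad or distance of any of vial_a_center, vial_b_center from where it was at the start of the episode above 0.03 m).
It also fails if it takes over 54 s, if anything falls off the work surface, if the arm or the gripper's body presses on something with over 40 N, if the wrist force passes 120 N, or if a joint passes its speed limit or range.

### The arm

A 6-joint arm with a two-finger parallel gripper is mounted at the origin on a cart in front of the work surface, level with it; the furniture and walls round the work are solid. World frame = base frame: x ahead of the robot, y to its left, z up, the work surface at z = 0. Lengths are in mm, angles in degrees, forces in N, time in s.
With the tool pointing down it reaches from about 300 to 825 mm from the base axis. Payload 5.4 kg.
Tool frame: the origin (TCP) lies midway between the tips of the shut fingers; the grasp point (between the pads) lies 19 mm behind it (ctrl.grasp_offset is the distance from the TCP to the grasp point, in mm); z points along the fingers, x is the direction in which the jaws open and shut, and the axes are right-handed (so a half turn about z gives the same grasp; the last joint's range is limited). The gripper opens to 92 mm and grips with 3 to 60 N. Pads are 20 mm wide; open, the fingers measure 128 mm over their backs; the gripper's body (75 mm by 189 mm) begins 69 mm behind the grasp point.
Start: joints at [57.405, 9.076, 91.501, -0, 79.423, -12.038], TCP at [201.921, 538.362, 214.601] pointing down, gripper open.
Joint ranges: [-166.64, 166.64], [-54.1, 131.32], [10.49, 154.53], [-73.88, 253.88], [9.74, 151.15], [-171.62, 171.62]. Speed limits (degrees/s): [147.25, 147.25, 180, 180, 180, 180].

### API

Orientations are given as a 3x3 rotation matrix whose columns are the frame's x, y, z axes.
In Python, from workcell import ctrl, camera, order, models gives the robot as it stands.
- The arm moves only by the tool step_arm, never from a script. Its argument "commands" is a list of rows, each a list of 4 numbers: the shift along the tool's x, y, z in m, then the turn about the tool's z in rad. A call has 1 to 12 rows; each row shifts and turns the commanded pose from where the row before left it, along the tool's axes as they then stand; what a row does not reach is not made up. A row lasts 1/12 s, in which the tool goes at most 41.7 mm and 7.16 degrees, less where a joint would pass 70% of its speed; a pose out of reach is approached as far as the arm can. A call with a gripper value outside its range is refused whole. "gripper" is the finger opening in m, from 0 to 0.0919, set as the call begins (left out, the last holds). The fingers move at their own pace and stop on an object; the grip force is fixed at half the most. Time passes only in rows, so rows that do not move let the fingers close. It gives the time, the measured TCP pose, the force and the opening at its end, in the units of the state.
- ctrl.get_obs(): the state, without advancing time (a new reading comes with each control period).
- camera(name): name is "scene" or "top" or "wrist"; returns a dict with "color" (384x512x3 uint8, blue, green, red), "intrinsics" (3x3 intrinsics, pixels), "dist" ([k1, k2, p1, p2, k3] as OpenCV has them; the pictures are not rectified), "R" (3x3) and "t" (3): a world point X has camera coordinates R X + t. Camera axes: x right, y down, z forward; pixel columns grow to the right and rows downward; lengths in mm; the calibration is good to about 2 mm. A picture is of the moment at which its call begins. There is no depth.
- order.sign_off(): hands the job in, once; it reports no verdict.
Trained networks look in a picture, given as the dict that the camera call returned (one of the last four; its "shot" number tells which), for a name from the list of things; names that differ only in an ending like _2 or _b are one class to them, and where a whole thing is asked for, a point or a joint stands for the part that bears it (a point fixed in the world has none). Each returns a list of dicts, best first, with "conf" (0 to 1); they miss things now and then, are a little off and sometimes report something else, mostly with a low value. They report only what shows in the picture. A call takes as long as a camera call. They do not tell look-alikes from the thing itself.
- models.spot_in(target, picture): "centre" ([x, y, z] in mm, in the coordinates of the camera as it stood for that picture, good to about 4 mm: the middle of the surface that is visible of it).
The state is a dict: "clock": time; "q": joint angles; "qvel": joint speeds; "joint_torque": joint torques, N m; "position": TCP position; "tcp_rot": TCP orientation; "wrist_force": force on the tool from outside, world axes, zero at the start; "wrist_torque": the same for the moment, N m; "width": finger opening in mm.
Only numpy, scipy, OpenCV 4.12 (cv2) and the standard library are available. Lean on these libraries where they do the work, as an engineer would, in place of code of your own. Each camera call takes 0.05 s, during which the arm holds its last target.

## Working session

There is one attempt and no reset: what is moved stays moved. The work goes in short steps, Python scripts to look and compute and a tool call to move; the robot and the scene stay as the last step left them, time stands still between calls to the robot, and variables do not carry over. Pictures are saved under pics/ and viewed, and the job is handed in when it is done.

Besides the shell and the picture viewer there is one more tool, called after ">>>" as name(argument=value, ...) on one line, values as JSON. step_arm: Moves the arm, as the interface text tells. Its arguments: {"type":"object","properties":{"commands":{"type":"array","items":{"type":"array","items":{"type":"number"}}},"gripper":{"type":"number"}},"required":["commands"]}

```bash
ls; mkdir -p pics
cat > h.py <<'E'
from workcell import ctrl, camera, order, models
import numpy as np, cv2
def look(name,fn=None):
    p=camera(name)
    if fn: cv2.imwrite('pics/'+fn+'.png',p['color'])
    return p
def w(p,c): return np.array(p['R']).T@(np.array(c)-np.array(p['t']))
def proj(p,X):
    X=np.atleast_2d(np.array(X,float)); R=np.array(p['R']);
    q,_=cv2.projectPoints(X,cv2.Rodrigues(R)[0],np.array(p['t'],float),np.array(p['intrinsics']),np.array(p['dist'],float)); return q[:,0]
def ray(p,uv,z):
    n=cv2.undistortPoints(np.array([[uv]],float),np.array(p['intrinsics']),np.array(p['dist'],float))[0,0]
    R=np.array(p['R']);C=-R.T@np.array(p['t']);d=R.T@np.array([n[0],n[1],1]);return C+d*(z-C[2])/d[2]
E
python3 - <<'E'
from h import *
np.set_printoptions(precision=1,suppress=True)
o=ctrl.get_obs();print(o['clock'],o['position'],o['width'],ctrl.grasp_offset);print(np.array(o['tcp_rot']))
for n in ['scene','top']:
    p=look(n,n+'0'); print(n,'cam',-np.array(p['R']).T@np.array(p['t']))
    for t in ['used_center','fresh_center','used_foot','fresh_eye','rod_tip','rack_hole0','rack_hole1','rack_hole2','holder_hole0','holder_hole1','vial_a_center','dropper','dark_bottle','indicator','dish','small_beaker']:
        print(t,[(round(d['conf'],2),w(p,d['centre']).round().tolist()) for d in models.spot_in(t,p)][:5])
E
```

```text
pics
0.0 [201.6 537.8 213.6] 91.96946950242936 18.700000000000003
[[ 0.4  0.9 -0. ]
 [ 0.9 -0.4 -0. ]
 [-0.  -0.  -1. ]]
scene cam [1074.1  334.3  973.8]
used_center []
fresh_center [(0.58, [575.0, -231.0, 175.0])]
used_foot [(0.74, [460.0, 130.0, 85.0]), (0.64, [463.0, 85.0, 114.0]), (0.24, [469.0, 94.0, 59.0])]
fresh_eye [(0.74, [572.0, -229.0, 176.0]), (0.63, [484.0, 298.0, 76.0])]
rod_tip [(0.88, [637.0, -246.0, 11.0])]
rack_hole0 [(0.97, [468.0, 95.0, 56.0]), (0.23, [493.0, -415.0, 49.0])]
rack_hole1 [(0.97, [468.0, 95.0, 56.0]), (0.23, [493.0, -415.0, 49.0])]
rack_hole2 [(0.97, [468.0, 95.0, 56.0]), (0.23, [493.0, -415.0, 49.0])]
holder_hole0 [(0.94, [615.0, 0.0, 58.0]), (0.8, [389.0, -285.0, 56.0])]
holder_hole1 [(0.94, [615.0, 0.0, 58.0]), (0.8, [389.0, -285.0, 56.0])]
vial_a_center [(0.45, [459.0, 45.0, 85.0])]
dropper [(0.7, [485.0, 298.0, 79.0]), (0.42, [576.0, -230.0, 176.0])]
dark_bottle [(0.84, [639.0, 215.0, 62.0])]
indicator [(0.61, [771.0, -122.0, 53.0])]
dish [(0.56, [421.0, -93.0, 17.0])]
small_beaker [(0.69, [492.0, -414.0, 48.0]), (0.44, [466.0, 92.0, 59.0]), (0.28, [639.0, 218.0, 59.0])]
top cam [ 359.2  -74.3 1260.2]
used_center []
fresh_center []
used_foot [(0.62, [451.0, 84.0, 129.0])]
fresh_eye [(0.71, [450.0, 80.0, 62.0]), (0.66, [565.0, -229.0, 186.0])]
rod_tip [(0.58, [629.0, -249.0, 18.0])]
rack_hole0 [(0.66, [451.0, 81.0, 60.0])]
rack_hole1 [(0.66, [451.0, 81.0, 60.0])]
rack_hole2 [(0.66, [451.0, 81.0, 60.0])]
holder_hole0 [(0.96, [380.0, -294.0, 59.0]), (0.76, [604.0, -3.0, 61.0])]
holder_hole1 [(0.96, [380.0, -294.0, 59.0]), (0.76, [604.0, -3.0, 61.0])]
vial_a_center []
dropper [(0.74, [469.0, 287.0, 78.0])]
dark_bottle [(0.69, [616.0, 204.0, 67.0])]
indicator [(0.74, [451.0, 78.0, 64.0]), (0.47, [747.0, -128.0, 54.0])]
dish [(0.8, [413.0, -95.0, 14.0])]
small_beaker [(0.92, [490.0, -430.0, 38.0]), (0.62, [608.0, -5.0, 60.0])]
```

View pics/scene0.png

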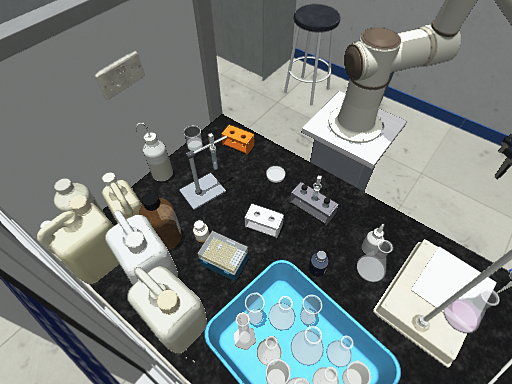

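View pics/top0.png

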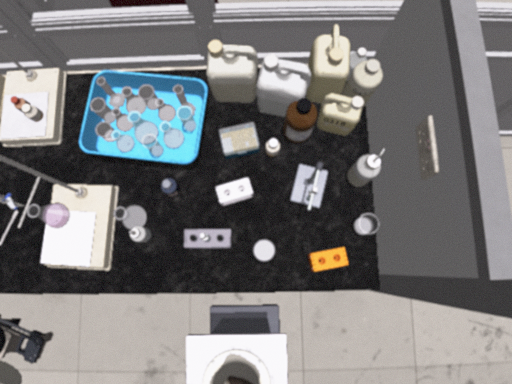

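Run:
```python
import cv2,numpy as np
s=cv2.imread('pics/scene0.png');t=cv2.imread('pics/top0.png')
def c(im,x,y,w,h,k): return cv2.resize(im[y:y+h,x:x+w],(w*k,h*k),interpolation=cv2.INTER_CUBIC)
cv2.imwrite('pics/z1.png',np.vstack([c(s,240,170,110,70,7)]))
cv2.imwrite('pics/z2.png',c(s,165,115,100,95,6))
cv2.imwrite('pics/z3.png',c(t,175,160,175,120,4))
```

```text
(no output)
```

View pics/z1.png

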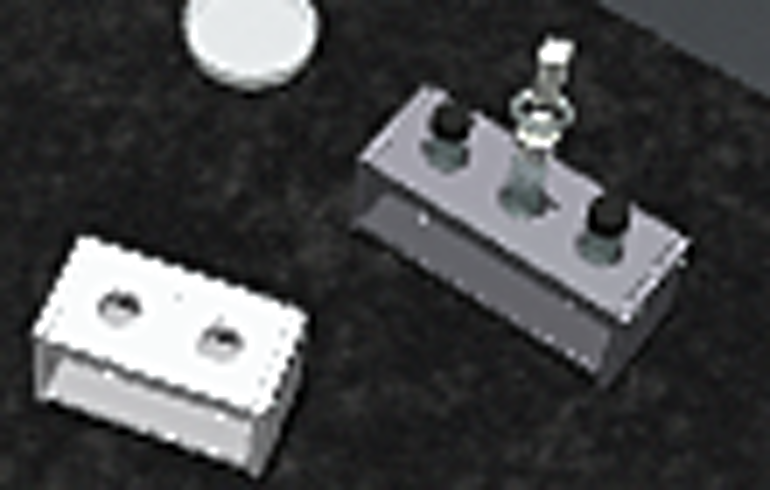

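View pics/z2.png

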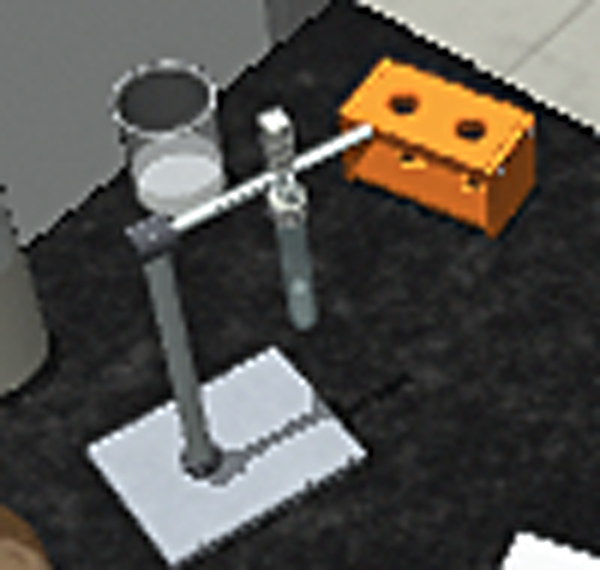

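View pics/z3.png

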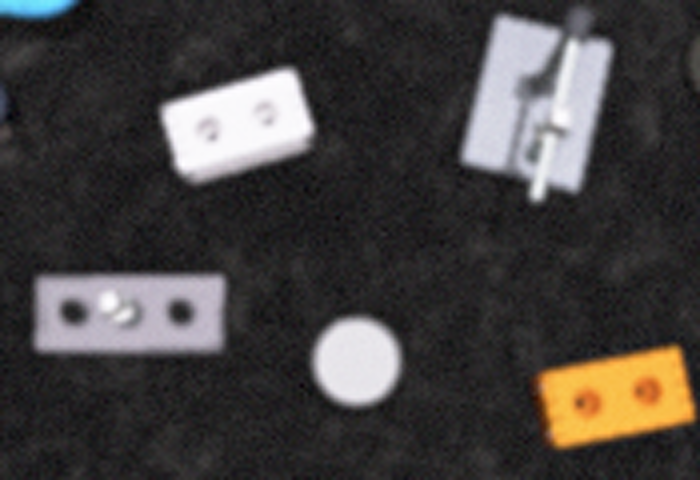

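Run:
```python
from h import *
np.set_printoptions(precision=1,suppress=True)
s=look('scene');t=look('top')
S=lambda x,y:(240+(x+.5)/7-.5,170+(y+.5)/7-.5)
S2=lambda x,y:(165+(x+.5)/6-.5,115+(y+.5)/6-.5)
T=lambda x,y:(175+(x+.5)/4-.5,160+(y+.5)/4-.5)
print('scene holes',[ray(s,S(*a),60) for a in [(121,303),(222,340)]])
print('scene holder corners',[ray(s,S(*a),60) for a in [(85,238),(36,332),(258,415),(308,318)]])
print('scene rack corners',[ray(s,S(*a),60) for a in [(425,85),(360,155),(625,320),(690,240)]])
print('scene grip top',ray(s,S(557,45),169), 'stoppers',[ray(s,S(*a),90) for a in [(452,108),(609,203)]])
print('top holes',[ray(t,T(*a),60) for a in [(208,128),(265,113)]])
print('top holder c',[ray(t,T(*a),60) for a in [(162,104),(296,68),(314,132),(182,170)]])
print('top rack c',[ray(t,T(*a),60) for a in [(36,275),(226,275),(224,353),(34,351)]])
print('top stoppers',[ray(t,T(*a),90) for a in [(73,312),(181,313)]],'grip', ray(t,T(107,301),169))
print('rod tip s',ray(s,S2(370,132),200),'post',ray(s,S2(152,236),204),'grip top',ray(s,S2(276,118),239),'foot', ray(s,S2(303,328),80))
print('rod tip t',ray(t,T(537,198),200),'post',ray(t,T(580,18),208),'eye',ray(t,T(553,122),239),'baseplate',[ray(t,T(*a),12) for a in [(500,15),(613,42),(580,192),(462,165)]])
```

```text
scene holes [array([612.5, -25.2,  60. ]), array([600.3,  21.7,  60. ])]
scene holder corners [array([595. , -59.5,  60. ]), array([647.5, -45.4,  60. ]), array([621.2,  56.5,  60. ]), array([567.7,  45. ,  60. ])]
scene rack corners [array([426.9,  13.3,  60. ]), array([479.8,  12.3,  60. ]), array([482.2, 156.2,  60. ]), array([427.2, 157.3,  60. ])]
scene grip top [451.8  83.7 169. ] stoppers [array([451.6,  40.9,  90. ]), array([453.2, 124.8,  90. ])]
top holes [array([601.1,  20.3,  60. ]), array([612.5, -25.8,  60. ])]
top holder c [array([621.6,  57.5,  60. ]), array([649.3, -51.4,  60. ]), array([596.1, -65.1,  60. ]), array([567.1,  41.3,  60. ])]
top rack c [array([484.7, 157.7,  60. ]), array([482.1,   6.6,  60. ]), array([420.8,   8.6,  60. ]), array([424.7, 158.4,  60. ])]
top stoppers [array([452.5, 122.8,  90. ]), array([450.4,  39.4,  90. ])] grip [453.7  85.  169. ]
rod tip s [ 519.5 -218.9  200. ] post [ 643.8 -253.9  204. ] grip top [ 568.8 -234.2  239. ] foot [ 572.3 -233.6   80. ]
rod tip t [ 518.  -222.4  200. ] post [ 646.3 -258.1  208. ] eye [ 564.5 -230.3  239. ] baseplate [array([ 703.7, -224.4,   12. ]), array([ 678.3, -319.2,   12. ]), array([ 550.5, -284.7,   12. ]), array([ 575.2, -187.5,   12. ])]
```

```bash
cat >> h.py <<'E'
def pose():
    o=ctrl.get_obs();R=np.array(o['tcp_rot']);p=np.array(o['position']);return p,R,np.degrees(np.arctan2(R[1,0],R[0,0])),o
def delta(target,yaw=None):
    """turn (rad about tool z) to reach yaw of tool-x, and the shift in tool axes after that turn"""
    p,R,y,o=pose()
    d=0 if yaw is None else -(yaw-y)   # tool z down: positive turn lowers world yaw
    d=(d+90)%180-90
    a=np.radians(d);Rn=R@np.array([[np.cos(a),-np.sin(a),0],[np.sin(a),np.cos(a),0],[0,0,1]])
    sh=Rn.T@(np.array(target)-p)
    print('t',round(o['clock'],2),'at',p.round(1),'yaw',round(y,2),'q6',np.round(o['q'],1)[5],'w',round(o['width'],1),'F',np.round(o['wrist_force'],1))
    print('turn rad',round(a,4),'shift mm (after turn)',sh.round(1))
E
python3 - <<'E'
from h import *
p=look('wrist','w0');C=-np.array(p['R']).T@np.array(p['t']);print(C,np.array(p['R']).round(2));delta([452,84,260],90)
delta([452,84,260],0)
E
```

```text
[123.58891459 567.75433189 384.79923192] [[ 0.35  0.94  0.  ]
 [ 0.89 -0.34  0.3 ]
 [ 0.28 -0.1  -0.96]]
t 1.85 at [201.9 538.3 214.6] yaw 69.44 q6 -12.0 w 91.9 F [-0.2 -0.5 -0.3]
turn rad -0.3588 shift mm (after turn) [-454.4  250.1  -45.4]
t 1.85 at [201.9 538.3 214.6] yaw 69.44 q6 -12.0 w 91.9 F [-0.2 -0.5 -0.3]
turn rad 1.212 shift mm (after turn) [250.1 454.4 -45.4]
```

View pics/w0.png

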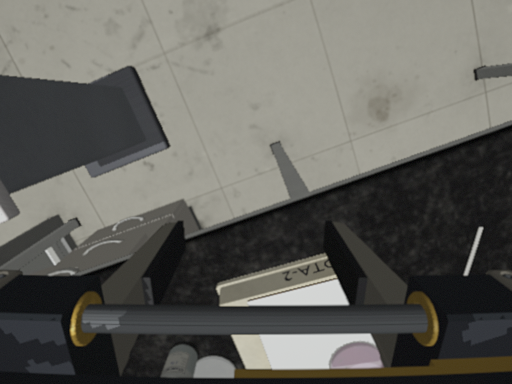

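>>> step_arm(commands=[[0, 0, -0.01, -0.12], [0, 0, -0.01, -0.12], [0, 0, -0.01, -0.119], [-0.03, 0.0165, -0.002, 0], [-0.03, 0.0165, -0.002, 0], [-0.03, 0.0165, -0.002, 0], [-0.03, 0.0165, -0.002, 0], [-0.03, 0.0165, -0.002, 0], [-0.03, 0.0165, -0.002, 0], [-0.03, 0.0165, -0.002, 0], [-0.03, 0.0165, -0.002, 0], [-0.03, 0.0165, 0, 0]])

```text
clock: 2.85
position: [351.2, 267.0, 261.2]
tcp_rot: [[-0.0, 1.0, 0.001], [1.0, 0.0, 0.001], [0.001, 0.001, -1.0]]
wrist_force: [1.2, -0.4, -0.3]
width: 91.9
```

>>> step_arm(commands=[[-0.03, 0.0165, 0, 0], [-0.03, 0.0165, 0, 0], [-0.03, 0.0165, 0, 0], [-0.03, 0.0165, 0, 0], [-0.03, 0.0165, 0, 0], [-0.03, 0.017, 0, 0], [0, 0, 0, 0], [0, 0, 0, 0]])

```text
clock: 3.52
position: [450.4, 87.3, 260.5]
tcp_rot: [[0.003, 1.0, -0.0], [1.0, -0.003, 0.0], [0.0, -0.0, -1.0]]
wrist_force: [0.2, 0.5, 0.9]
width: 91.8
```

Run:
```python
from h import *
p=look('wrist','w1');delta([452,84,260],90)
print('pred grip',proj(p,[[452,84,169],[452,84,137],[612.5,-25.5,60],[601,21,60],[452,124,90],[451,40.5,90]]).round())
for n in ['used_center','rack_hole1','holder_hole0','vial_a_center']:
  print(n,[(round(d['conf'],2),w(p,d['centre']).round(),proj(p,w(p,d['centre'])).round()) for d in models.spot_in(n,p)])
```

```text
t 3.57 at [449.9  88.3 260.5] yaw 89.93 q6 -94.0 w 91.7 F [ 1.5  0.5 -0.2]
turn rad -0.0012 shift mm (after turn) [-4.3  2.1  0.5]
pred grip [[250. 193.]
 [251. 184.]
 [179. 273.]
 [210. 266.]
 [284. 173.]
 [216. 173.]]
used_center [(0.91, array([453.,  84., 131.]), array([[251., 184.]]))]
rack_hole1 [(0.6, array([443.,  83.,  58.]), array([[251., 161.]])), (0.28, array([451.,  85., 133.]), array([[251., 182.]]))]
holder_hole0 [(0.96, array([ 378., -242.,   38.]), array([[ 14., 113.]])), (0.82, array([599.,  11.,  62.]), array([[202., 266.]])), (0.4, array([451., 126.,  90.]), array([[285., 172.]]))]
vial_a_center [(0.55, array([450.,  86., 126.]), array([[252., 179.]])), (0.54, array([455.,  44.,  89.]), array([[219., 176.]]))]
```

View pics/w1.png

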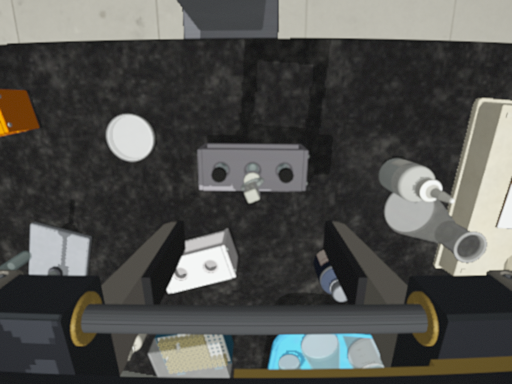

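Run:
```python
import cv2
s=cv2.imread('pics/w1.png')
cv2.imwrite('pics/w1z.png',cv2.resize(s[135:210,195:315],None,fx=6.5,fy=6.5,interpolation=cv2.INTER_CUBIC))
```

```text
(no output)
```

View pics/w1z.png

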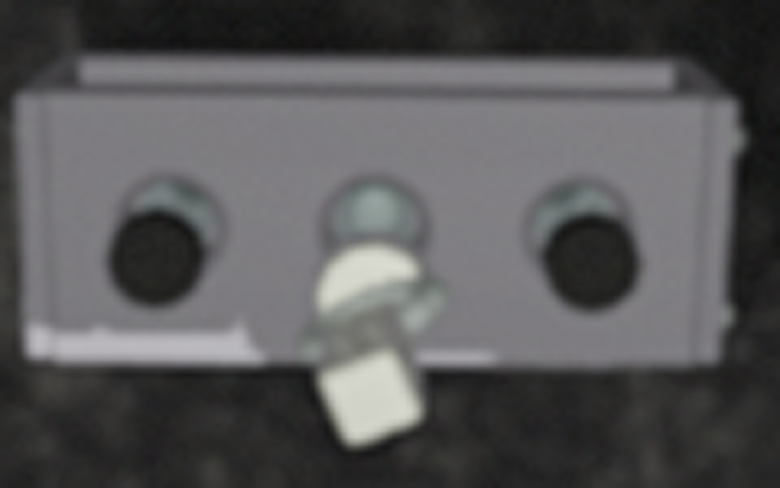

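Run:
```python
from h import *
np.set_printoptions(precision=1,suppress=True)
p=camera('wrist')
f=lambda x,y:(195+(x+.5)/6.5-.5,135+(y+.5)/6.5-.5)
P=np.array([ray(p,f(*a),169) for a in [(317,376),(395,350),(425,418),(350,447)]]);print(P,P.mean(0))
for a,b in [(0,1),(1,2),(2,3),(3,0)]:
  d=P[b]-P[a];print(np.linalg.norm(d),np.degrees(np.arctan2(d[1],d[0]))%90)
print('hole1',ray(p,f(376,222),60),'vials',ray(p,f(157,260),90),ray(p,f(592,262),90))
m=P.mean(0)
for y in (66,70,74):delta([m[0],m[1],160],y)
```

```text
[[450.3  79.4 169. ]
 [446.2  91.  169. ]
 [456.9  95.5 169. ]
 [461.5  84.3 169. ]] [453.7  87.6 169. ]
12.265966706934575 19.315865415854788
11.558846008099161 23.03621068573434
12.157187740320262 22.386802213263422
12.217239904761177 23.428797523546905
hole1 [452.2  87.8  60. ] vials [452.7  46.3  90. ] [453.  128.9  90. ]
t 3.82 at [449.6  89.4 260.7] yaw 90.12 q6 -94.0 w 92.2 F [-0.5  0.4  0.5]
turn rad 0.421 shift mm (after turn) [ -0.    4.5 100.7]
t 3.82 at [449.6  89.4 260.7] yaw 90.12 q6 -94.0 w 92.2 F [-0.5  0.4  0.5]
turn rad 0.3512 shift mm (after turn) [ -0.3   4.5 100.7]
t 3.82 at [449.6  89.4 260.7] yaw 90.12 q6 -94.0 w 92.2 F [-0.5  0.4  0.5]
turn rad 0.2814 shift mm (after turn) [ -0.7   4.5 100.7]
```

Run:
```python
from h import *
delta([453.5,87,140],112)
```

```text
t 3.82 at [449.6  89.4 260.7] yaw 90.12 q6 -94.0 w 92.2 F [-0.5  0.4  0.5]
turn rad -0.3819 shift mm (after turn) [ -3.7   2.7 120.7]
```

>>> step_arm(commands=[[0, 0, 0, -0.12], [0, 0, 0, -0.12], [0, 0, 0, -0.12], [-0.0037, 0.0027, 0.015, -0.022], [0, 0, 0.02, 0], [0, 0, 0.02, 0], [0, 0, 0.015, 0], [0, 0, 0, 0], [0, 0, 0, 0]], gripper=0.05)

```text
clock: 4.57
position: [453.2, 86.5, 190.3]
tcp_rot: [[-0.374, 0.927, -0.001], [0.927, 0.374, 0.0], [0.001, -0.001, -1.0]]
wrist_force: [-0.0, -0.4, 0.7]
width: 49.9
```

Run:
```python
from h import *
p=look('wrist','w2');delta([453.5,87,140],112)
s=p['color'];print(proj(p,[453.5,87,169]))
cv2.imwrite('pics/w2z.png',cv2.resize(s[150:310,150:350],None,fx=3.6,fy=3.6,interpolation=cv2.INTER_CUBIC))
```

```text
t 4.62 at [454.   86.3 191.4] yaw 111.95 q6 -116.2 w 49.8 F [ 0.2 -0.3  0. ]
turn rad -0.0009 shift mm (after turn) [ 0.8 -0.3 51.4]
[[254.3808126  221.67874284]]
```

View pics/w2z.png

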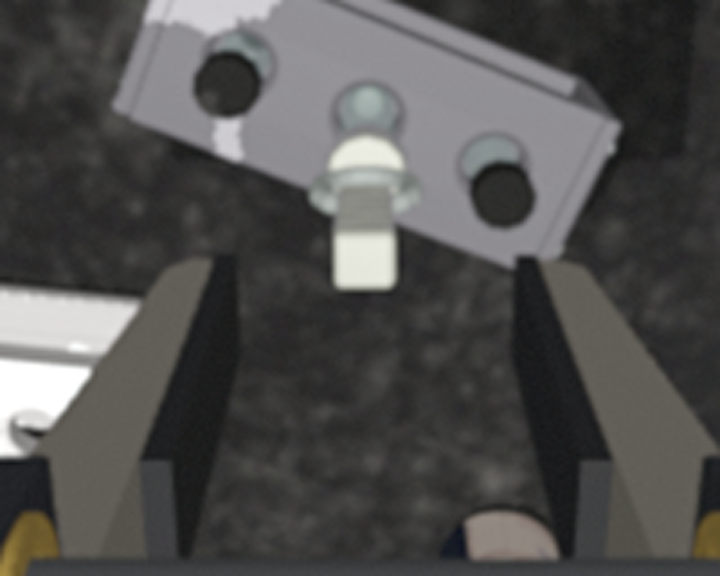

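>>> step_arm(commands=[[-0.0015, 0, 0.013, 0], [0, 0, 0.013, 0], [0, 0, 0.013, 0], [0, 0, 0.012, 0], [0, 0, 0, 0], [0, 0, 0, 0]])

```text
clock: 5.12
position: [454.9, 84.6, 140.6]
tcp_rot: [[-0.373, 0.928, 0.001], [0.928, 0.373, -0.0], [-0.0, 0.001, -1.0]]
wrist_force: [-0.7, -0.6, -0.2]
width: 49.9
```

>>> step_arm(commands=[[0, 0, 0, 0], [0, 0, 0, 0], [0, 0, 0, 0], [0, 0, 0, 0], [0, 0, 0, 0], [0, 0, 0, 0]], gripper=0.0)

```text
clock: 5.62
position: [454.5, 84.5, 139.8]
tcp_rot: [[-0.373, 0.928, 0.0], [0.928, 0.373, -0.0], [-0.0, 0.0, -1.0]]
wrist_force: [-0.5, -0.4, 1.1]
width: 11.7
```

Run:
```python
from h import *
p=look('wrist','w3');delta([453.5,87,140],112)
```

```text
t 5.67 at [454.4  84.5 139.7] yaw 111.9 q6 -116.4 w 11.9 F [-0.   0.1  1.2]
turn rad -0.0018 shift mm (after turn) [ 2.6  0.1 -0.3]
```

View pics/w3.png

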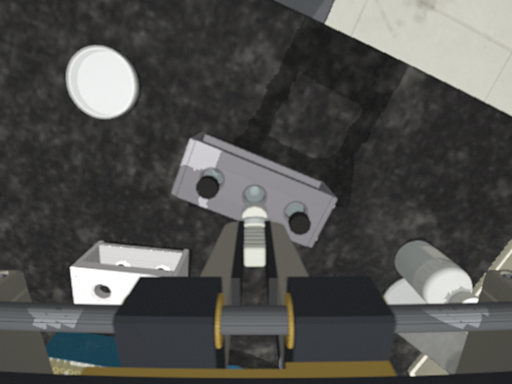

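>>> step_arm(commands=[[0, 0, -0.005, 0], [0, 0, -0.01, 0], [0, 0, -0.015, 0], [0, 0, -0.015, 0], [0, 0, -0.015, 0], [0, 0, -0.015, 0], [0, 0, -0.015, 0], [0, 0, -0.01, 0], [0, 0, 0, 0], [0, 0, 0, 0], [0, 0, 0, 0]])

```text
clock: 6.58
position: [453.9, 84.5, 238.8]
tcp_rot: [[-0.373, 0.928, -0.001], [0.928, 0.373, 0.0], [0.001, -0.001, -1.0]]
wrist_force: [-0.4, -0.4, -1.0]
width: 11.8
```

Run:
```python
from h import *
p=look('wrist','w4');delta([601,21,240],112)
s=look('scene');c=s['color'][140:240,230:360]
cv2.imwrite('pics/s4z.png',cv2.resize(c,None,fx=6,fy=6,interpolation=cv2.INTER_CUBIC))
print(proj(s,[[454.5,84.5,269],[454.5,84.5,110]])-[230,140], 6)
```

```text
t 6.63 at [453.8  84.6 238.5] yaw 111.9 q6 -116.4 w 12.0 F [ 0.1  0.5 -0.7]
turn rad -0.0018 shift mm (after turn) [-114.1  112.7   -1.8]
[[94.159303   13.8211843 ]
 [86.15481278 48.57472964]] 6
```

View pics/w4.png

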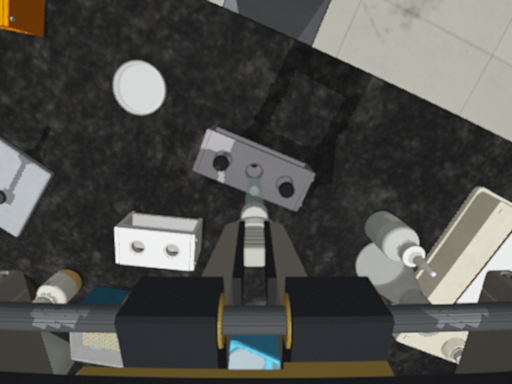

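View pics/s4z.png

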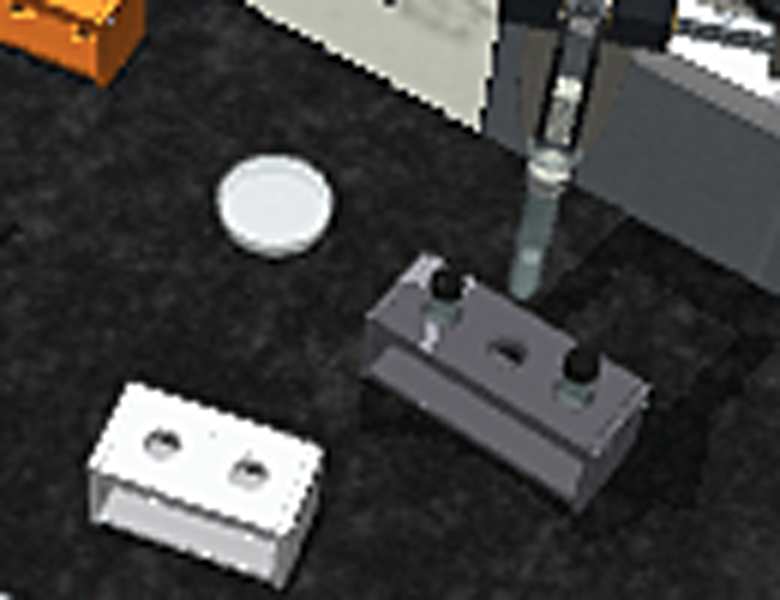

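>>> step_arm(commands=[[-0.006, 0.006, 0, 0], [-0.012, 0.012, 0, 0], [-0.016, 0.0155, 0, 0], [-0.016, 0.0155, 0, 0], [-0.016, 0.0155, 0, 0], [-0.016, 0.0155, 0, 0], [-0.016, 0.0155, 0, 0], [-0.01, 0.011, 0, 0], [-0.006, 0.006, 0, 0], [0, 0, 0, 0], [0, 0, 0, 0], [0, 0, 0, 0]])

```text
clock: 7.68
position: [600.7, 21.1, 239.4]
tcp_rot: [[-0.373, 0.928, -0.001], [0.928, 0.373, 0.0], [0.0, -0.001, -1.0]]
wrist_force: [-0.5, 0.7, -2.0]
width: 11.7
```

Run:
```python
from h import *
p=look('wrist','w5');delta([601,21,240],112)
s=look('scene');c=s['color'][140:240,220:350]
cv2.imwrite('pics/s5z.png',cv2.resize(c,None,fx=6,fy=6,interpolation=cv2.INTER_CUBIC))
P=pose()[0]
print((proj(s,[P+[0,0,28.5],P+[0,0,-130.5],[P[0],P[1],60],[601,21,60]])-[220,140])*6)
c=p['color'][140:300,150:350]
cv2.imwrite('pics/w5z.png',cv2.resize(c,None,fx=4,fy=3.6,interpolation=cv2.INTER_CUBIC)[:590])
print((proj(p,[P+[0,0,-130.5],[P[0],P[1],60],[601,21,60]])-[150,140])*[4,3.6])
t=look('top');c=t['color'][150:220,190:300]
cv2.imwrite('pics/t5z.png',cv2.resize(c,None,fx=7,fy=7,interpolation=cv2.INTER_CUBIC)[:590])
print((proj(t,[P+[0,0,-130.5],[P[0],P[1],60],[601,21,60]])-[190,150])*[7,7])
```

```text
t 7.73 at [600.6  21.2 239.5] yaw 111.93 q6 -121.4 w 12.0 F [-0.1  0.3 -0.8]
turn rad -0.0012 shift mm (after turn) [-0.3  0.3 -0.5]
[[322.23161254 214.98661519]
 [309.60582787 416.18350779]
 [306.30896111 468.75315274]
 [305.77077967 468.98868157]]
[[415.43151949 147.86644506]
 [415.30316736 110.12101591]
 [414.57362286 110.71621817]]
[[245.6087102  270.39644875]
 [254.53288892 292.1696909 ]
 [254.81976688 291.55963876]]
```

View pics/w5z.png

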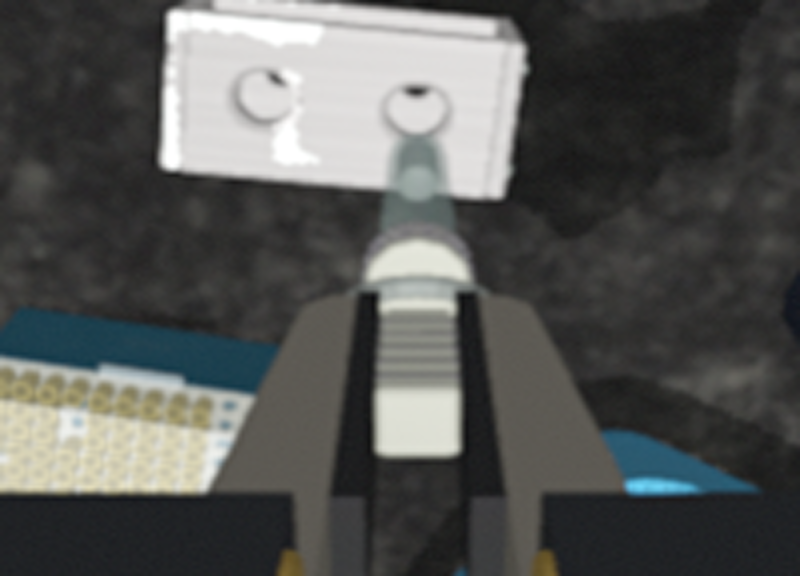

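View pics/s5z.png

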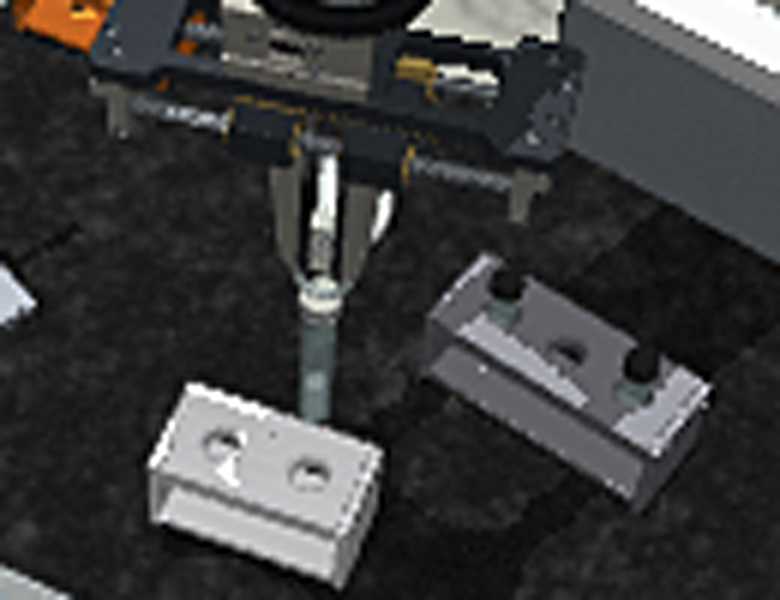

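View pics/t5z.png

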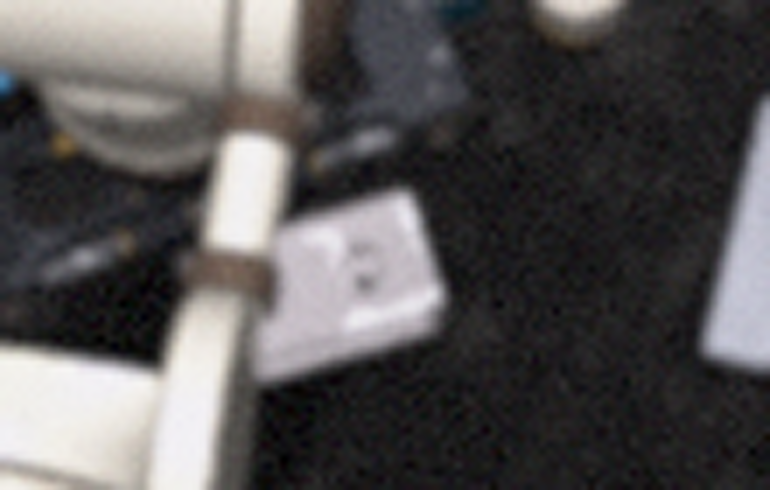

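>>> step_arm(commands=[[0, 0, 0.008, 0], [0, 0, 0.01, 0], [0, 0, 0.01, 0], [0, 0, 0.01, 0], [0, 0, 0.004, 0], [0, 0, 0, 0], [0, 0, 0, 0]])

```text
clock: 8.42
position: [601.1, 20.7, 197.1]
tcp_rot: [[-0.373, 0.928, -0.001], [0.928, 0.373, 0.0], [0.0, -0.001, -1.0]]
wrist_force: [0.9, 0.1, -0.8]
width: 11.8
```

Run:
```python
from h import *
p=look('wrist');delta([601,21,140],112)
s=look('scene');c=s['color'][190:230,240:290]
P=pose()[0]
a=cv2.resize(c,None,fx=10,fy=10,interpolation=cv2.INTER_CUBIC)
print((proj(s,[P+[0,0,-130.5],[601,21,60]])-[240,190])*10)
c=p['color'][150:225,215:295]
b=cv2.resize(c,None,fx=5,fy=5.3333,interpolation=cv2.INTER_CUBIC)
print((proj(p,[P+[0,0,-130.5],[601,21,60]])-[215,150])*[5,5.33],'(+500)')
cv2.imwrite('pics/z6.png',np.vstack([np.hstack([a,b[:400,:300]])]))
```

```text
t 8.47 at [601.5  20.7 197.8] yaw 111.9 q6 -121.4 w 11.7 F [-0.1  0.1 -1.2]
turn rad -0.0018 shift mm (after turn) [ 0.5 -0.4 57.8]
[[307.96948284 269.24000412]
 [309.61796611 281.64780261]]
[[192.55308509 168.76919874]
 [195.48321894 156.56199484]] (+500)
```

View pics/z6.png

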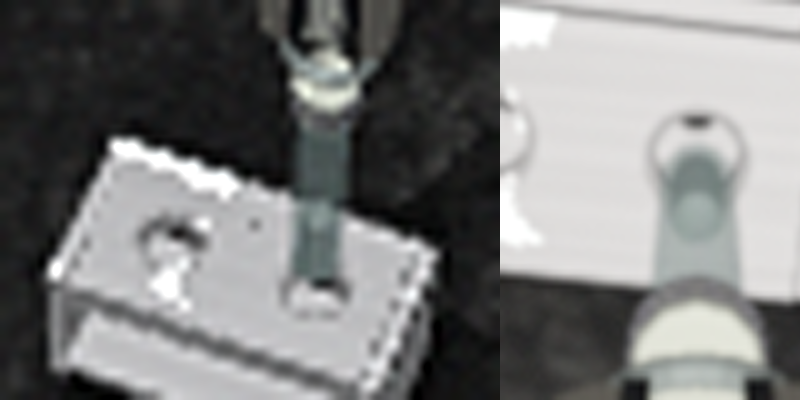

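>>> step_arm(commands=[[0, 0, 0.005, 0], [0, 0, 0.005, 0], [0, 0, 0.005, 0], [0, 0, 0.005, 0], [0, 0, 0, 0]])

```text
clock: 8.93
position: [600.4, 20.9, 175.8]
tcp_rot: [[-0.373, 0.928, -0.003], [0.928, 0.373, 0.0], [0.001, -0.002, -1.0]]
wrist_force: [-0.1, 0.1, -0.6]
width: 11.5
```

Run:
```python
from h import *
p=look('wrist');delta([601,21,140],112)
s=look('scene');c=s['color'][190:230,240:290]
a=cv2.resize(c,None,fx=10,fy=10,interpolation=cv2.INTER_CUBIC)
c=p['color'][150:225,215:295]
b=cv2.resize(c,None,fx=5,fy=5.3333,interpolation=cv2.INTER_CUBIC)
cv2.imwrite('pics/z7.png',np.vstack([np.hstack([a,b[:400,:300]])]))
```

```text
t 8.98 at [600.7  20.8 176.5] yaw 111.9 q6 -121.4 w 11.5 F [ 0.6 -0.6 -0.4]
turn rad -0.0018 shift mm (after turn) [ 0.   0.5 36.5]
```

View pics/z7.png

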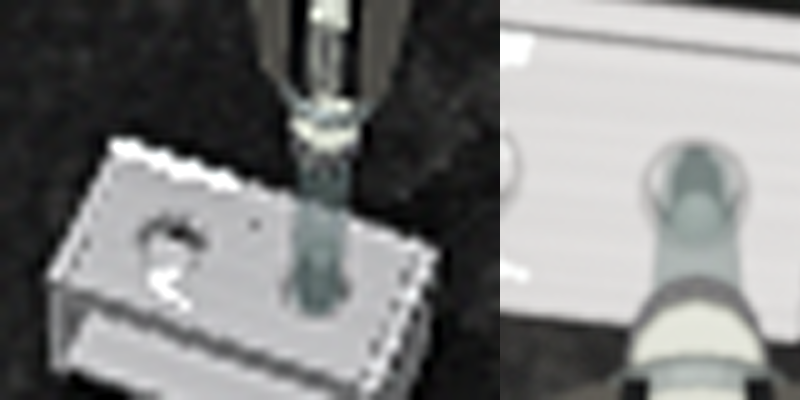

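>>> step_arm(commands=[[0, 0, 0.005, 0], [0, 0, 0.005, 0], [0, 0, 0.005, 0], [0, 0, 0.005, 0], [0, 0, 0.005, 0], [0, 0, 0.005, 0], [0, 0, 0.003, 0], [0, 0, 0, 0], [0, 0, 0, 0]])

```text
clock: 9.78
position: [601.2, 20.7, 144.4]
tcp_rot: [[-0.373, 0.928, -0.0], [0.928, 0.373, 0.0], [0.0, -0.0, -1.0]]
wrist_force: [-0.8, 0.2, -1.1]
width: 11.8
```

Run:
```python
from h import *
for i in range(3):
  p=look('wrist');delta([601,21,140],112)
print(pose()[3]['wrist_torque'])
```

```text
t 9.83 at [601.4  20.7 144.7] yaw 111.9 q6 -121.4 w 11.9 F [-0.1  0.9 -1.3]
turn rad -0.0017 shift mm (after turn) [ 0.4 -0.3  4.7]
t 9.88 at [601.5  20.7 145. ] yaw 111.9 q6 -121.4 w 11.5 F [ 0.  -0.  -0.6]
turn rad -0.0017 shift mm (after turn) [ 0.5 -0.4  5. ]
t 9.93 at [601.6  20.6 145. ] yaw 111.9 q6 -121.4 w 11.7 F [-0.9  0.5  0.2]
turn rad -0.0018 shift mm (after turn) [ 0.6 -0.4  5. ]
[0.03109235 0.02430105 0.00329425]
```

>>> step_arm(commands=[[0, 0, 0.002, 0], [0, 0, 0.0015, 0], [0, 0, 0.001, 0], [0, 0, 0, 0], [0, 0, 0, 0]])

```text
clock: 10.35
position: [601.3, 20.7, 140.0]
tcp_rot: [[-0.373, 0.928, -0.0], [0.928, 0.373, 0.0], [0.0, -0.0, -1.0]]
wrist_force: [-0.4, 0.2, -1.1]
width: 11.7
```

>>> step_arm(commands=[[0, 0, 0.001, 0], [0, 0, 0, 0], [0, 0, 0, 0]])

```text
clock: 10.6
position: [601.5, 20.7, 139.6]
tcp_rot: [[-0.373, 0.928, 0.001], [0.928, 0.373, -0.0], [-0.0, 0.0, -1.0]]
wrist_force: [-0.6, 0.1, 2.9]
width: 11.8
```

>>> step_arm(commands=[[0, 0, 0, 0], [0, 0, 0, 0], [0, 0, 0, 0], [0, 0, 0, 0], [0, 0, 0, 0]], gripper=0.05)

```text
clock: 11.02
position: [601.2, 20.7, 138.9]
tcp_rot: [[-0.373, 0.928, -0.0], [0.928, 0.373, -0.0], [0.0, -0.0, -1.0]]
wrist_force: [-0.7, -0.1, -1.1]
width: 43.0
```

>>> step_arm(commands=[[0, 0, -0.015, 0], [0, 0, -0.02, 0], [0, 0, -0.02, 0], [0, 0, -0.03, 0], [0, 0, -0.03, 0], [0, 0, -0.03, 0], [0, 0, -0.015, 0], [0, 0, 0, 0]])

```text
clock: 11.68
position: [603.3, 20.4, 304.2]
tcp_rot: [[-0.373, 0.928, 0.009], [0.928, 0.373, -0.001], [-0.005, 0.007, -1.0]]
wrist_force: [-0.1, 0.0, 0.2]
width: 50.0
```

Run:
```python
from h import *
p=look('wrist','w8');delta([565,-231,300],75)
s=look('scene');c=s['color'][150:230,240:340]
cv2.imwrite('pics/s8.png',cv2.resize(c,None,fx=7,fy=7,interpolation=cv2.INTER_CUBIC))
```

```text
t 11.73 at [602.3  20.5 301.1] yaw 111.9 q6 -121.4 w 50.2 F [-0.1 -0.3  0.3]
turn rad 0.644 shift mm (after turn) [-252.6   29.     1.1]
```

View pics/s8.png

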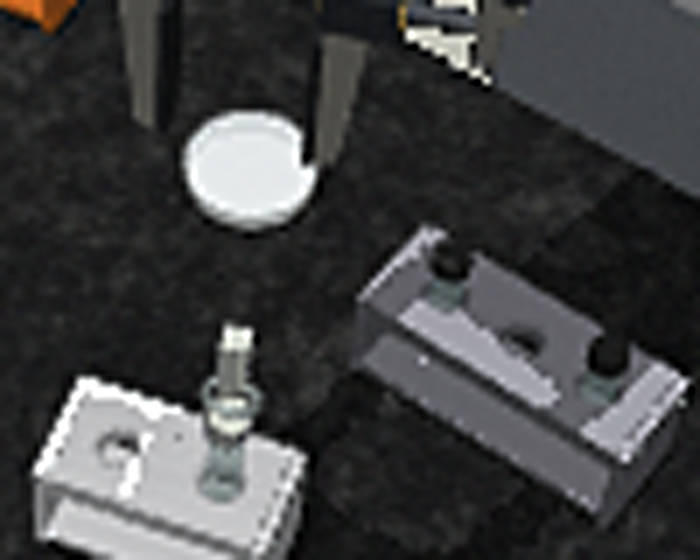

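>>> step_arm(commands=[[0, 0, 0, 0.11], [0, 0, 0, 0.11], [0, 0, 0, 0.11], [0, 0, 0, 0.11], [0, 0, 0, 0.11], [0, 0, 0, 0.107], [-0.025, 0.003, 0, 0], [-0.03, 0.003, 0, 0], [-0.03, 0.003, 0, 0], [-0.03, 0.003, 0, 0], [-0.03, 0.003, 0, 0], [-0.03, 0.003, 0, 0]])

```text
clock: 12.78
position: [569.7, -153.5, 296.1]
tcp_rot: [[0.271, 0.962, -0.004], [0.963, -0.271, 0.002], [0.001, -0.005, -1.0]]
wrist_force: [-0.1, 0.2, 0.1]
width: 50.1
```

>>> step_arm(commands=[[-0.03, 0.003, 0, 0], [-0.025, 0.003, 0, 0], [-0.022, 0.003, 0, 0], [0, 0, 0, 0], [0, 0, 0, 0], [0, 0, 0, 0]])

```text
clock: 13.28
position: [558.5, -228.0, 297.4]
tcp_rot: [[0.271, 0.963, -0.002], [0.963, -0.271, 0.002], [0.002, -0.003, -1.0]]
wrist_force: [0.4, 0.0, 0.1]
width: 50.0
```

Run:
```python
from h import *
p=look('wrist','w9');delta([566,-232,240],74.3)
print(proj(p,[[566,-232,239],[519,-220.5,204],[645,-256,204]]))
cv2.imwrite('pics/w9z.png',cv2.resize(p['color'][140:290,180:340],None,fx=4.5,fy=3.9,interpolation=cv2.INTER_CUBIC))
```

```text
t 13.33 at [ 558.8 -227.8  297.9] yaw 74.32 q6 -108.0 w 50.1 F [-0.9 -0.3 -0.5]
turn rad 0.0003 shift mm (after turn) [-2.2  8.2 57.9]
[[251.58980078 212.83732772]
 [249.85679306 150.38581552]
 [250.41473408 272.58620024]]
```

View pics/w9.png

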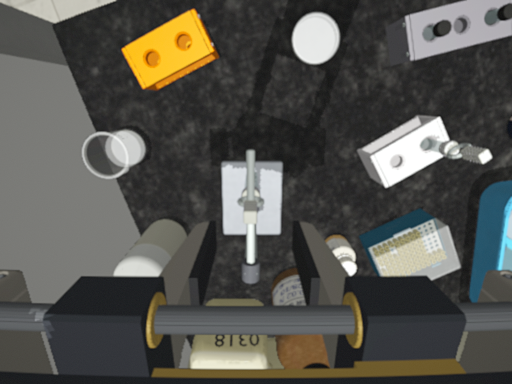

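View pics/w9z.png

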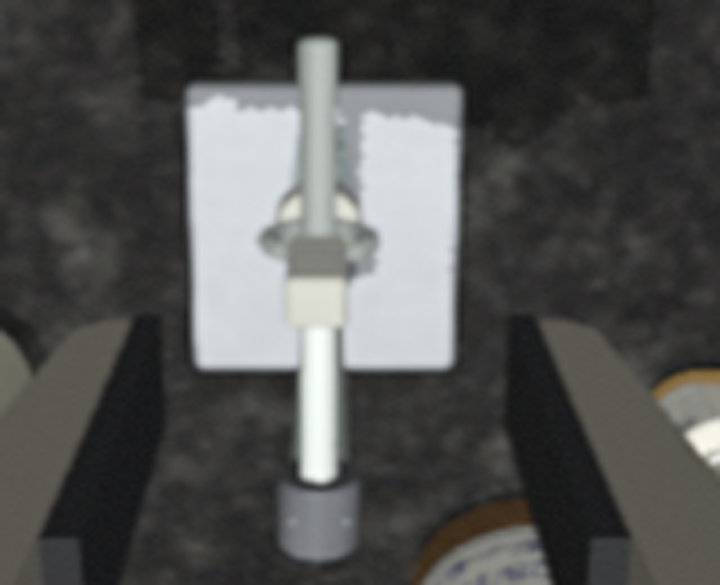

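Run:
```python
from h import *
p=camera('wrist')
X=ray(p,(250.2,217.2),239);print(X, ray(p,(180+318/4.5,140+40/3.9),204))
delta([X[0],X[1],210],None)
```

```text
[ 570.09070486 -234.10594867  239.        ] [ 519.47909578 -219.59683424  204.        ]
t 13.38 at [ 559.  -227.7  298.3] yaw 74.34 q6 -108.0 w 50.0 F [0.2 0.5 0.4]
turn rad 0.0 shift mm (after turn) [-3.2 12.5 88.3]
```

>>> step_arm(commands=[[-0.0015, 0.006, 0.008, 0], [-0.0015, 0.006, 0.012, 0], [0, 0, 0.014, 0], [0, 0, 0.014, 0], [0, 0, 0.014, 0], [0, 0, 0.014, 0], [0, 0, 0.008, 0], [0, 0, 0.003, 0], [0, 0, 0, 0], [0, 0, 0, 0], [0, 0, 0, 0]])

```text
clock: 14.3
position: [570.2, -235.6, 213.1]
tcp_rot: [[0.271, 0.963, 0.001], [0.963, -0.271, -0.001], [-0.001, 0.002, -1.0]]
wrist_force: [0.3, -0.2, -0.4]
width: 50.4
```

Run:
```python
from h import *
p=look('wrist','w10');delta([570,-234,209.5],None)
s=look('scene')
cv2.imwrite('pics/s10.png',cv2.resize(s['color'][115:210,165:265],None,fx=6,fy=6,interpolation=cv2.INTER_CUBIC))
```

```text
t 14.35 at [ 570.2 -235.6  213.2] yaw 74.26 q6 -107.9 w 49.7 F [0.8 0.6 0.3]
turn rad 0.0 shift mm (after turn) [ 1.5 -0.7  3.7]
```

View pics/w10.png

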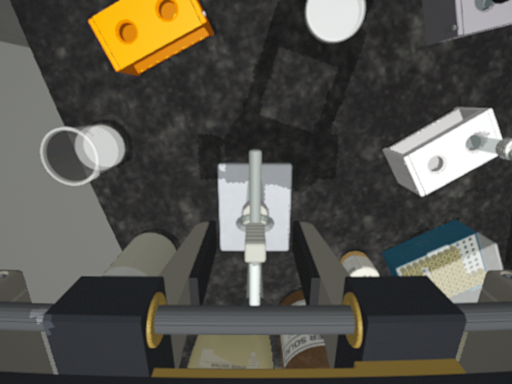

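View pics/s10.png

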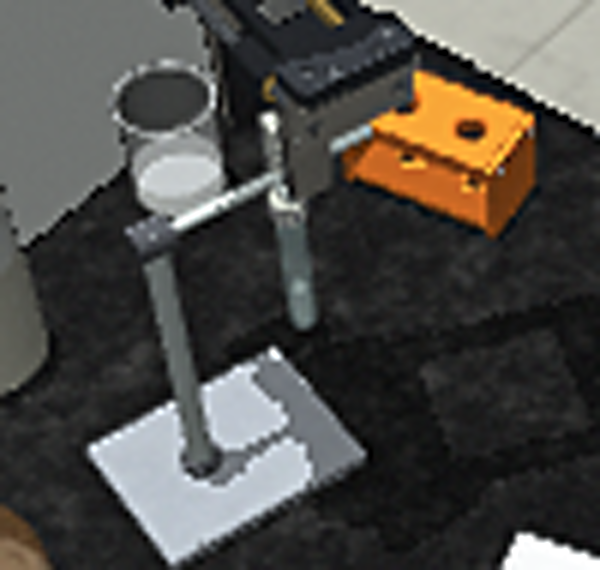

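>>> step_arm(commands=[[0, 0, 0.003, 0], [0, 0, 0, 0], [0, 0, 0, 0], [0, 0, 0, 0], [0, 0, 0, 0], [0, 0, 0, 0], [0, 0, 0, 0], [0, 0, 0, 0]], gripper=0.0)

```text
clock: 15.07
position: [569.7, -235.3, 209.2]
tcp_rot: [[0.271, 0.962, 0.0], [0.962, -0.271, -0.0], [0.0, 0.0, -1.0]]
wrist_force: [-0.7, 0.1, 0.1]
width: 11.6
```

>>> step_arm(commands=[[0, 0, -0.002, 0], [0, 0, -0.003, 0], [0, 0, 0, 0], [0, 0, 0, 0]])

```text
clock: 15.4
position: [569.8, -235.4, 214.5]
tcp_rot: [[0.271, 0.962, 0.001], [0.962, -0.271, -0.0], [-0.0, 0.001, -1.0]]
wrist_force: [0.1, 0.7, -0.6]
width: 12.0
```

Run:
```python
from h import *
p=look('wrist','w11');delta([500,-214,216],None)
s=look('scene')
P=pose()[0];print((proj(s,[P+[0,0,-130]])-[165,115])*6)
cv2.imwrite('pics/s11.png',cv2.resize(s['color'][115:210,165:265],None,fx=6,fy=6,interpolation=cv2.INTER_CUBIC))
```

```text
t 15.45 at [ 569.7 -235.4  214.3] yaw 74.25 q6 -107.9 w 11.6 F [-0.5  0.  -0. ]
turn rad 0.0 shift mm (after turn) [  1.7 -72.9  -1.7]
[[300.6921886  316.45560469]]
```

View pics/w11.png

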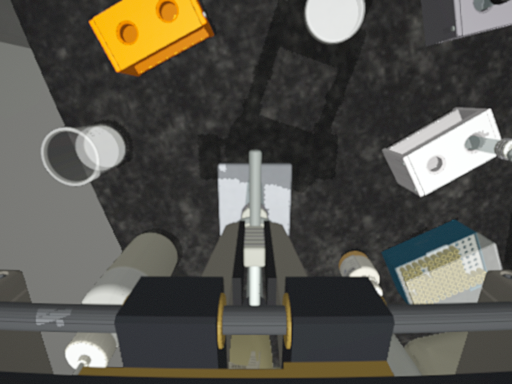

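View pics/s11.png

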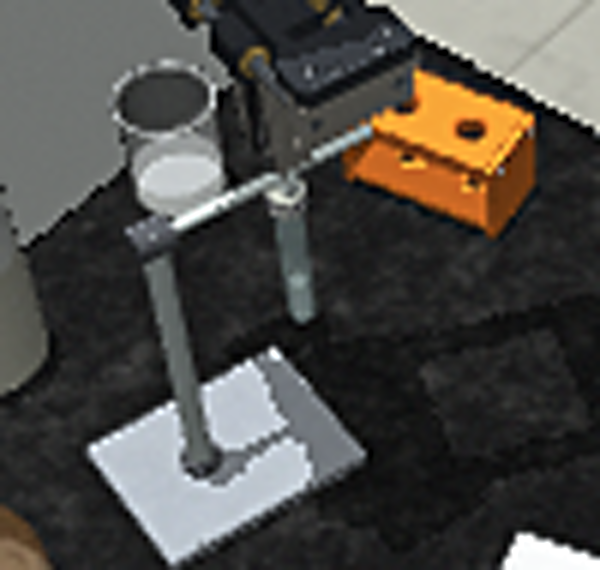

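>>> step_arm(commands=[[0, -0.004, 0, 0], [0, -0.008, 0, 0], [0, -0.008, 0, 0], [0, -0.008, 0, 0], [0, -0.008, 0, 0], [0, -0.008, 0, 0], [0, 0, 0, 0]])

```text
clock: 16.08
position: [525.9, -222.9, 214.2]
tcp_rot: [[0.272, 0.962, -0.0], [0.962, -0.272, 0.0], [0.0, -0.001, -1.0]]
wrist_force: [0.4, 0.2, -0.3]
width: 11.5
```

>>> step_arm(commands=[[0, -0.008, 0, 0], [0, -0.008, 0, 0], [0, -0.01, 0, 0], [0, -0.01, 0, 0], [0, -0.01, 0, 0], [0, -0.006, 0, 0], [0, 0, 0, 0], [0, 0, 0, 0]])

```text
clock: 16.75
position: [477.2, -209.3, 214.3]
tcp_rot: [[0.272, 0.962, 0.001], [0.962, -0.272, -0.0], [-0.0, 0.001, -1.0]]
wrist_force: [1.1, -0.0, 0.1]
width: 11.9
```

Run:
```python
from h import *
p=look('wrist','w12');delta([452,84,250],None)
s=look('scene')
P=pose()[0];print((proj(s,[P+[0,0,-130]])-[165,105])*6)
cv2.imwrite('pics/s12.png',cv2.resize(s['color'][105:200,165:285],None,fx=6,fy=6,interpolation=cv2.INTER_CUBIC))
```

```text
t 16.8 at [ 477.4 -209.4  214.3] yaw 74.25 q6 -111.2 w 12.0 F [-0.1 -0.9 -0.9]
turn rad 0.0 shift mm (after turn) [ 275.5 -104.1  -35.8]
[[442.28815907 300.46426646]]
```

View pics/s12.png

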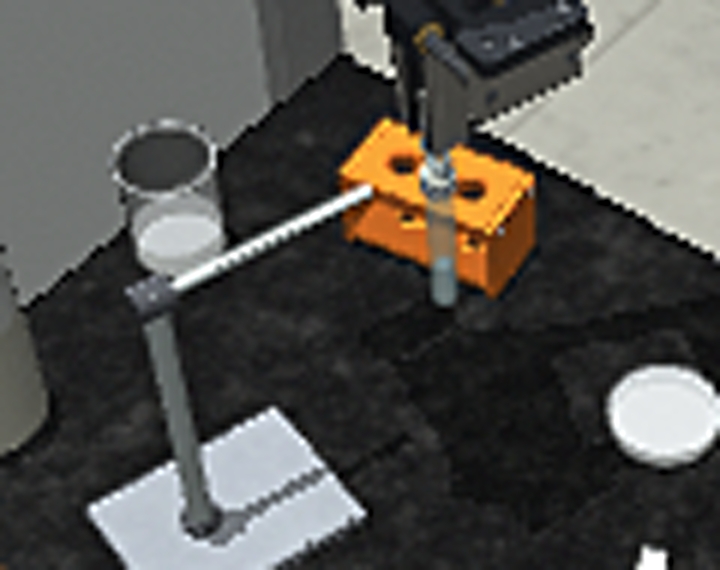

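View pics/w12.png

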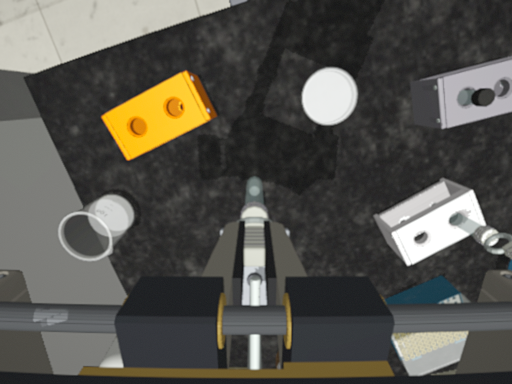

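>>> step_arm(commands=[[0, 0, -0.012, 0], [0, 0, -0.012, 0], [0, 0, -0.012, 0], [0.01, -0.004, 0, 0], [0.02, -0.0074, 0, 0], [0.025, -0.0093, 0, 0], [0.025, -0.0093, 0, 0], [0.025, -0.0093, 0, 0], [0.025, -0.0093, 0, 0], [0.025, -0.0093, 0, 0], [0.025, -0.0093, 0, 0], [0.025, -0.0093, 0, 0]])

```text
clock: 17.85
position: [458.8, 10.7, 250.6]
tcp_rot: [[0.271, 0.963, 0.001], [0.963, -0.271, 0.0], [0.0, 0.001, -1.0]]
wrist_force: [0.6, 0.5, -0.7]
width: 11.7
```

>>> step_arm(commands=[[0.025, -0.0093, 0, 0], [0.02, -0.0074, 0, 0], [0.015, -0.0056, 0, 0], [0.011, -0.004, 0, 0], [0, 0, 0, 0], [0, 0, 0, 0], [0, 0, 0, 0]])

```text
clock: 18.43
position: [453.2, 84.0, 250.3]
tcp_rot: [[0.271, 0.962, 0.0], [0.962, -0.271, -0.0], [-0.0, 0.0, -1.0]]
wrist_force: [-0.1, 0.0, -0.6]
width: 11.5
```

```bash
cat > chk.py <<'E'
from h import *
import sys
n=sys.argv[1]
p=look('wrist');delta([453.5,84.5,140],None)
s=look('scene');P=pose()[0]
pts=[P+[0,0,-130],[453.5,84.5,60],[452,41,90],[453,124,90]]
u0,v0=285,165;c=s['color'][v0:v0+50,u0:u0+50]
a=cv2.resize(c,None,fx=8,fy=8,interpolation=cv2.INTER_CUBIC)
print('scene',((proj(s,pts)-[u0,v0])*8).round().tolist())
q=proj(p,pts); u1,v1=215,130
b=cv2.resize(p['color'][v1:v1+80,u1:u1+80],None,fx=5,fy=5,interpolation=cv2.INTER_CUBIC)
print('wrist(+400)',((q-[u1,v1])*5).round().tolist())
cv2.imwrite('pics/%s.png'%n,np.hstack([a,b])); cv2.imwrite('pics/%s_w.png'%n,p['color'])
E
python3 chk.py c1
```

```text
t 18.48 at [453.2  83.7 250.2] yaw 74.22 q6 -78.8 w 12.0 F [-0.8  1.  -0.2]
turn rad 0.0 shift mm (after turn) [  0.8   0.  110.2]
scene [[253.0, 170.0], [233.0, 261.0], [153.0, 161.0], [331.0, 267.0]]
wrist(+400) [[192.0, 256.0], [196.0, 193.0], [21.0, 264.0], [356.0, 176.0]]
```

View pics/c1.png

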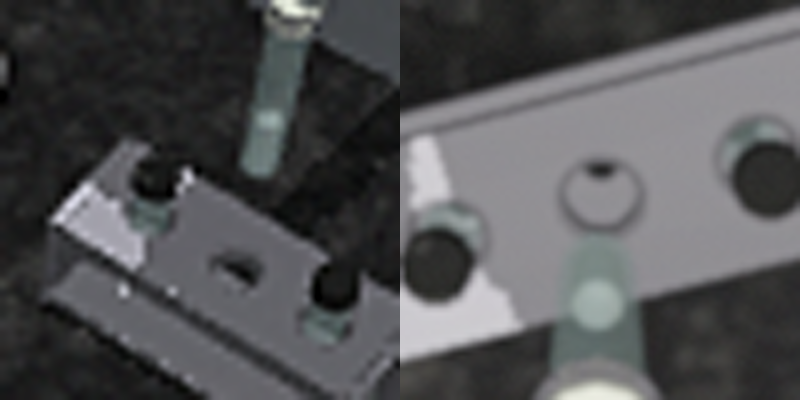

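View pics/c1_w.png

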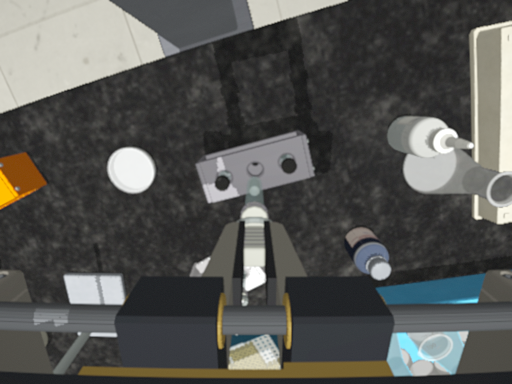

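>>> step_arm(commands=[[0.0008, 0, 0.008, 0], [0, 0, 0.01, 0], [0, 0, 0.01, 0], [0, 0, 0.01, 0], [0, 0, 0.009, 0], [0, 0, 0.005, 0], [0, 0, 0, 0], [0, 0, 0, 0]])

```text
clock: 19.2
position: [453.3, 85.1, 197.8]
tcp_rot: [[0.271, 0.962, -0.001], [0.962, -0.271, 0.0], [-0.0, -0.001, -1.0]]
wrist_force: [0.4, -0.1, 0.3]
width: 11.9
```

```bash
python3 chk.py c2
```

```text
t 19.25 at [453.6  85.  198.3] yaw 74.26 q6 -78.7 w 11.8 F [ 0.3  0.1 -0.7]
turn rad 0.0 shift mm (after turn) [-0.5  0.  58.3]
scene [[237.0, 250.0], [233.0, 261.0], [153.0, 161.0], [331.0, 267.0]]
wrist(+400) [[194.0, 259.0], [192.0, 248.0], [-14.0, 335.0], [379.0, 234.0]]
```

View pics/c2.png

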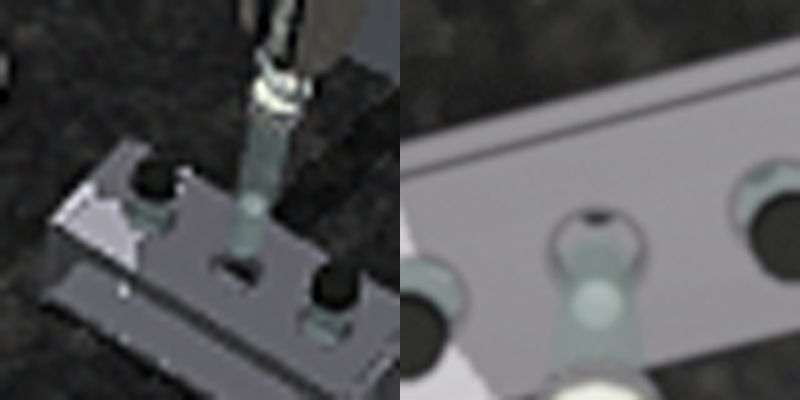

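>>> step_arm(commands=[[0, 0, 0.005, 0], [0, 0, 0.005, 0], [0, 0, 0.005, 0], [0, 0, 0.005, 0], [0, 0, 0, 0], [0, 0, 0, 0]])

```text
clock: 19.8
position: [453.2, 85.0, 177.7]
tcp_rot: [[0.271, 0.962, -0.001], [0.962, -0.271, 0.0], [-0.0, -0.001, -1.0]]
wrist_force: [-0.4, 0.5, -0.5]
width: 11.7
```

```bash
python3 chk.py c3
```

```text
t 19.85 at [453.3  85.  178. ] yaw 74.25 q6 -78.7 w 11.7 F [ 0.9 -0.7  0. ]
turn rad 0.0 shift mm (after turn) [-0.5  0.3 38. ]
scene [[231.0, 279.0], [233.0, 261.0], [153.0, 161.0], [331.0, 267.0]]
wrist(+400) [[194.0, 257.0], [192.0, 273.0], [-28.0, 369.0], [393.0, 261.0]]
```

View pics/c3.png

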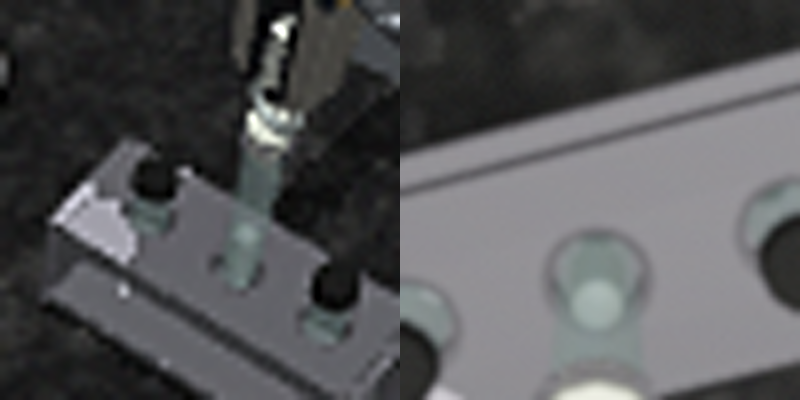

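>>> step_arm(commands=[[0, 0, 0.005, 0], [0, 0, 0.005, 0], [0, 0, 0.005, 0], [0, 0, 0.005, 0], [0, 0, 0.005, 0], [0, 0, 0.005, 0], [0, 0, 0.003, 0], [0, 0, 0, 0], [0, 0, 0, 0]])

```text
clock: 20.65
position: [453.3, 85.0, 144.9]
tcp_rot: [[0.271, 0.962, -0.0], [0.962, -0.271, 0.0], [-0.0, -0.0, -1.0]]
wrist_force: [-0.0, -1.0, -0.3]
width: 11.4
```

>>> step_arm(commands=[[0, 0, 0.0015, 0], [0, 0, 0.0015, 0], [0, 0, 0, 0], [0, 0, 0, 0]])

```text
clock: 20.98
position: [453.3, 85.1, 142.1]
tcp_rot: [[0.271, 0.962, -0.0], [0.962, -0.271, -0.0], [-0.0, -0.0, -1.0]]
wrist_force: [-0.3, -0.1, -0.2]
width: 11.7
```

>>> step_arm(commands=[[0, 0, 0.001, 0], [0, 0, 0.001, 0], [0, 0, 0, 0], [0, 0, 0, 0]])

```text
clock: 21.32
position: [453.5, 85.0, 140.1]
tcp_rot: [[0.271, 0.962, 0.0], [0.962, -0.271, -0.0], [0.0, 0.0, -1.0]]
wrist_force: [0.3, -0.1, -0.2]
width: 11.8
```

>>> step_arm(commands=[[0, 0, 0.001, 0], [0, 0, 0, 0], [0, 0, 0, 0]])

```text
clock: 21.57
position: [453.8, 85.0, 139.4]
tcp_rot: [[0.271, 0.962, 0.001], [0.962, -0.271, -0.0], [0.0, 0.001, -1.0]]
wrist_force: [0.1, -0.4, 1.7]
width: 11.9
```

Contact is starting (Fz rising at the expected seat height); one more small step, then release.

>>> step_arm(commands=[[0, 0, 0.0005, 0], [0, 0, 0, 0], [0, 0, 0, 0]])

```text
clock: 21.82
position: [453.9, 85.0, 139.0]
tcp_rot: [[0.271, 0.962, 0.001], [0.962, -0.271, -0.0], [0.0, 0.001, -1.0]]
wrist_force: [1.1, -1.2, 3.2]
width: 11.9
```

>>> step_arm(commands=[[0, 0, 0, 0], [0, 0, 0, 0], [0, 0, 0, 0], [0, 0, 0, 0], [0, 0, 0, 0], [0, 0, 0, 0]], gripper=0.05)

```text
clock: 22.32
position: [453.2, 85.1, 138.4]
tcp_rot: [[0.271, 0.962, -0.0], [0.962, -0.271, 0.0], [-0.0, -0.0, -1.0]]
wrist_force: [0.5, 0.8, -0.3]
width: 48.8
```

>>> step_arm(commands=[[0, 0, -0.01, 0], [0, 0, -0.02, 0], [0, 0, -0.02, 0], [0, 0, -0.03, 0], [0, 0, -0.03, 0], [0, 0, -0.03, 0], [0, 0, -0.02, 0], [0, 0, 0, 0], [0, 0, 0, 0], [0, 0, 0, 0]])

```text
clock: 23.15
position: [452.8, 85.1, 297.5]
tcp_rot: [[0.271, 0.962, -0.002], [0.962, -0.271, 0.0], [-0.0, -0.002, -1.0]]
wrist_force: [-0.1, 0.0, 0.1]
width: 50.2
```

Run:
```python
from h import *
p=look('wrist','w20');delta([453.5,84.5,140],None)
s=look('scene')
cv2.imwrite('pics/s20.png',cv2.resize(s['color'][150:240,230:350],None,fx=6,fy=6,interpolation=cv2.INTER_CUBIC))
print(((proj(s,[[601.5,20.7,169],[453.5,84.5,169]])-[230,150])*6).round())
for n in ['used_center']:
  print(n,[(round(d['conf'],2),w(s,d['centre']).round()) for d in models.spot_in(n,s)])
```

```text
t 23.2 at [452.6  85.1 297. ] yaw 74.26 q6 -78.7 w 50.1 F [-0.5 -0.1  0.5]
turn rad 0.0 shift mm (after turn) [ -0.2   1.5 157. ]
[[252. 287.]
 [534. 159.]]
used_center []
```

View pics/s20.png

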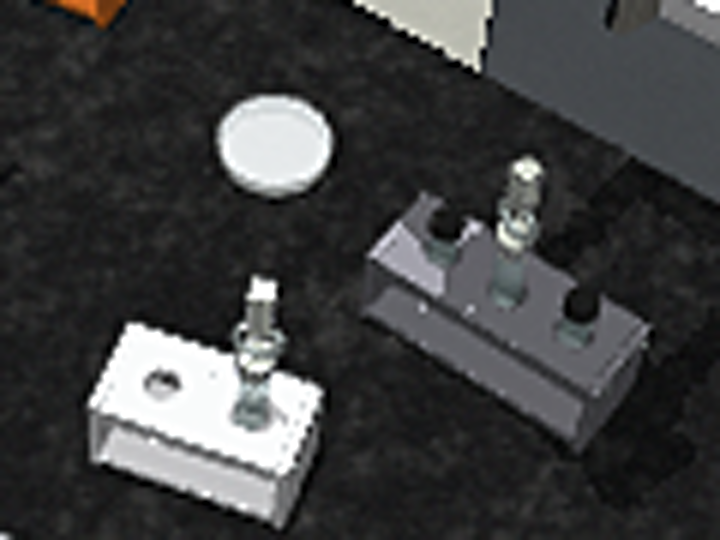

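View pics/w20.png

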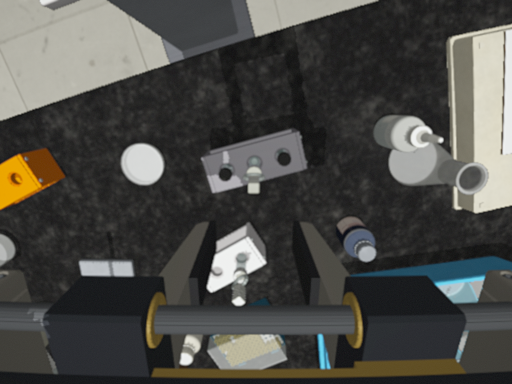

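```bash
python3 -c "
from h import *
print(order.sign_off());print(ctrl.get_obs()['clock'])"
```

```text
the job is handed in; nothing more can be done
None
the job is handed in; nothing more can be done
```

I moved the used tube from the middle rack hole into the +y hole (hole 1) of the pale metal holder. I then slid the drained tube off the rod and lowered it into the freed middle rack hole. The job was handed in about 23 s into the 54 s allowed; sign-off gives no verdict, so I can't confirm it passed.

**Seating:** Each tube met its seat at the expected height, with the TCP at about 139 mm and 2–3 N upward at the wrist. Both were released there, and the gripper then rose clear to about 297 mm.

**Last pictures:** Both tubes stand upright in their holes. The vials show no visible movement and I saw no bystander disturbed.

**What didn't match exactly:**
- In the scene picture the grip tops are about 2 px (used) and 1.5 px (drained) from where exactly upright tubes would put them. I read that as a small lean of about 1–2 degrees, well inside the limit.
- The wrist and fixed cameras differed by about 3 mm in y at the rack, so I aligned each tube to its hole within the same image.
- My last network query, for `used_center` in the scene picture, found nothing. It also found nothing in the fixed cameras' first pictures. The final check therefore rests on the pictures and the force readings.

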